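# Rock-test a plugged machine cover with a straightedge

### The arm

A 6-joint arm with a two-finger parallel gripper is mounted at the origin on the work surface. World frame = base frame: x ahead of the robot, y to its left, z up, the work surface at z = 0. Lengths are in mm, angles in rad, forces in N, time in s.
With the tool pointing down it reaches from about 375 to 975 mm from the base axis. Payload 3.8 kg.
Tool frame: the origin (TCP) lies midway between the tips of the shut fingers; the grasp point (between the pads) lies 19 mm behind it; z points along the fingers, y is the line along which they close (so a half turn about z gives the same grasp; the last joint's range is limited). The gripper opens to 88 mm and grips with 3 to 60 N. Pads are 18 mm wide; open, the fingers measure 123 mm over their backs; the gripper's body (75 mm by 187 mm) begins 45 mm behind the grasp point.
Start: joints at [-1.369, 0.264, 1.604, -0, 1.274, -0.037], TCP at [159.657, -655.841, 206.406] pointing down, gripper open.
Joint ranges: [-2.63, 2.63], [-0.94, 2.18], [0.31, 2.57], [-1.31, 4.45], [0, 2.66], [-2.55, 2.55]. Speed limits (rad/s): [2.57, 2.57, 3.14, 3.14, 3.14, 3.14].

### API

Orientations are given as a rotation vector (axis times angle).
In Python, from station import manip gives the robot as it stands.
- The arm moves only by the tool servo_tool, never from a script. Its argument "moves" is a list of rows, each a list of 3 entries, a list of its own where there are three numbers: the shift along the world's x, y, z in units of 60 mm (1.0 is 60 mm), then the turn, a rotation vector about the world's x, y, z in units of 6 degrees (1.0 is 6 degrees), then the closure, from 0 (fully open) to 1 (shut). In form: [[[x, y, z], [ax, ay, az], hand], ...]. A call has exactly 10 rows; each row is the pose to reach, as a shift and turn from the pose commanded when the call began; what a row does not reach only later rows make up. A row lasts 1/8 s, in which the tool goes at most 62.5 mm and 10.7 degrees, less where a joint would pass 70% of its speed; a pose out of reach is approached as far as the arm can. A call with a gripper value outside its range is refused whole. The fingers move at their own pace and stop on an object; "force" is the grip in N (left out, the last holds). Time passes only in rows, so rows that repeat a pose let the fingers close, or fill a call up. It gives the time, the measured TCP pose, the force and the opening at its end, in the units of the state.
- manip.get_state(): the state, without advancing time (a new reading comes with each control period).
- manip.read_camera(name): name is "scene" or "top"; returns a dict with "pixels" (420x560x3 uint8, red, green, blue), "fovy" (degrees; the focal length in pixels is half the picture's height over the tangent of half this angle, whatever the lens; pixels are square), "cx", "cy" (the principal point, pixels), "k1" (the pictures are not rectified: a ray, as slopes to the right and down, at radius r is drawn at 1 + k1 r^2 times it, then the intrinsics apply), "R" (3x3) and "t" (3): a world point X has camera coordinates R X + t. Camera axes: x right, y down, z forward; pixel columns grow to the right and rows downward; lengths in mm; the calibration is good to about 2 mm. A picture is of the moment at which its call begins. There is no depth.
- manip.finish_job(): hands the job in, once; it reports no verdict.
The state is a dict: "time": time; "qpos": joint angles; "qd": joint speeds; "tau": joint torques, N m; "ee_pos": TCP position; "orientation": TCP orientation; "force": force on the tool from outside, world axes, zero at the start; "moment": the same for the moment, N m; "opening": opening from 0.0 (shut) to 1.0 (fully open).
Only numpy, scipy, OpenCV 4.12 (cv2) and the standard library are available. Lean on these libraries where they do the work, as an engineer would, in place of code of your own. Each camera call takes 0.05 s, during which the arm holds its last target. There are 200 camera calls.

### The job

Lay the straightedge along the middle of the plywood cover, over both wood plugs, let go of it, and press its tang end and then its plain end, each with a light, steady push of about 8 N for a moment, to see which end rocks. Through the straightedge, push the plug that stands proud down until it is flush, then press the tang end and the plain end once more in the same way to show that nothing rocks, and leave the straightedge lying flat there. Never lean hard on it (nothing here needs more than 20 N), and leave everything else alone.

Things in the scene. Friction and masses are not known exactly. Their poses are not given: they have to be found in the camera images.
- straightedge_mid (a point): Centre of the straightedge: a loose aluminium bar 260 mm long, 22 wide, 28 high, about 0.2 kg, lying on the bench; this point is 14 mm above its underside. Its x runs along its length towards the tang end, z up. The tang, a flat tongue 27 mm long with a hanging hole, sticks out of one end half-way up.
- tang_end (a point): Point on the straightedge's top face for pressing its tang end, 110 mm from the middle, 14 mm above the centre.
- plain_end (a point): The same on the other, plain end, 110 mm from the middle.
- straightedge: The straightedge again; origin at the centre of its underside, same axes. Laid over the plugs, its end nearer the proud plug stands up: that end goes down about 8 mm under a few newtons and comes up again when let go, while the other end is already down.
- cover_top (a point): Centre of the top face of the plywood machine cover, fixed to the bench, 280 x 140 mm, 18 mm high; x along its long side, z up. Two round wood plugs sit on its long centre line, 45 mm either side of this point: one flush, the other 4 to 5 mm proud; which one is not told.
- cover: The plywood cover as a whole; origin at the centre of its underside on the bench, axes as cover_top.
- plug_1 (a point): Place of one plug (22 mm across): point at face height, 45 mm along the cover's +x. Either plug, if proud, is pushed straight down by about 9 N, stays where it is left and stops hard, flush with the face: push slowly (under 15 mm/s), or the jolt at the stop is too hard.
- plug_2 (a point): Place of the other plug: point at face height, 45 mm along the cover's -x.
- wax_tin: Bystander, to be left alone: steel tin, 68 mm across, 28 mm high; origin at its underside.
- spare_plug_a: Bystander, to be left alone: spare wood plug, 22 mm across, 18 mm high, standing on the bench by the cover; origin at its underside.
- spare_plug_b: Bystander, to be left alone: second spare wood plug, the same; origin at its underside.
- sanding_block: Bystander, to be left alone: cork sanding block 65 x 110 x 30 mm; origin at its underside.
- glue_bottle: Bystander, to be left alone: white bottle, 58 mm across, 150 mm high; origin at its underside.
- tape_roll: Bystander, to be left alone: paper tape roll, 96 mm across, 25 mm high, lying flat; origin at its underside.
- hammer: Bystander, to be left alone: a hammer with a wooden handle, about 0.3 m long, lying on the bench; origin at its underside.

How it is judged (in metres and radians):
On the way, in this order (a step that is already met when the one before it is completed fails the run):
1. the straightedge lies along the cover's centre line over both plugs, let go (y of straightedge_mid in the frame of cover_top between -0.012 and 0.012 m and x of straightedge_mid in the frame of cover_top between -0.025 and 0.025 m and angle between the x axis of straightedge and the x axis of cover_top, either way round below 0.1 rad and angle between straightedge's own z axis and vertical below 0.12 rad and z of straightedge_mid in the frame of cover_top below 0.024 m and contact force between the fingers and straightedge below 0.05 N and linear speed of straightedge below 0.01 m/s), for 0.2 s.
2. the tang end is pressed (steadily with 4 to 12 N for 0.4 s, within 50 mm of the end) and tips down (y of straightedge_mid in the frame of cover_top between -0.012 and 0.012 m and x of straightedge_mid in the frame of cover_top between -0.025 and 0.025 m and angle between the x axis of straightedge and the x axis of cover_top, either way round below 0.1 rad and angle between straightedge's own z axis and vertical below 0.12 rad and z of straightedge_mid in the frame of cover_top below 0.024 m and contact force between the fingers and straightedge between 4 and 12 N and x of the grasp point in the frame of straightedge above 0.08 m and angle between straightedge's own x axis and vertical above 1.5848 rad), for 0.4 s.
3. the plain end is pressed likewise and tips down: the straightedge rocks (y of straightedge_mid in the frame of cover_top between -0.012 and 0.012 m and x of straightedge_mid in the frame of cover_top between -0.025 and 0.025 m and angle between the x axis of straightedge and the x axis of cover_top, either way round below 0.1 rad and angle between straightedge's own z axis and vertical below 0.12 rad and z of straightedge_mid in the frame of cover_top below 0.024 m and contact force between the fingers and straightedge between 4 and 12 N and x of the grasp point in the frame of straightedge below -0.08 m and angle between straightedge's own x axis and vertical below 1.5568 rad), for 0.4 s.
4. with the plug pushed home, the tang end is pressed again and the straightedge stays flat (y of straightedge_mid in the frame of cover_top between -0.012 and 0.012 m and x of straightedge_mid in the frame of cover_top between -0.025 and 0.025 m and angle between the x axis of straightedge and the x axis of cover_top, either way round below 0.1 rad and angle between straightedge's own z axis and vertical below 0.12 rad and z of straightedge_mid in the frame of cover_top below 0.024 m and angle between straightedge's own x axis and vertical between 1.5618 and 1.5798 rad and z of straightedge_mid in the frame of cover_top below 0.0165 m and contact force between the fingers and straightedge between 4 and 12 N and x of the grasp point in the frame of straightedge above 0.08 m), for 0.4 s.
5. the plain end is pressed again likewise and the straightedge stays flat (y of straightedge_mid in the frame of cover_top between -0.012 and 0.012 m and x of straightedge_mid in the frame of cover_top between -0.025 and 0.025 m and angle between the x axis of straightedge and the x axis of cover_top, either way round below 0.1 rad and angle between straightedge's own z axis and vertical below 0.12 rad and z of straightedge_mid in the frame of cover_top below 0.024 m and angle between straightedge's own x axis and vertical between 1.5618 and 1.5798 rad and z of straightedge_mid in the frame of cover_top below 0.0165 m and contact force between the fingers and straightedge between 4 and 12 N and x of the grasp point in the frame of straightedge below -0.08 m), for 0.4 s.
At the end, for the whole second after the job is handed in: The straightedge lies at rest and released on the cover: middle within 12 mm sideways and 25 mm lengthways of the cover's centre, parallel within 0.10 rad, level within 0.009 rad, its centre no more than 16.5 mm above the face, so that the proud plug is flush (y of straightedge_mid in the frame of cover_top between -0.012 and 0.012 m and x of straightedge_mid in the frame of cover_top between -0.025 and 0.025 m and angle between the x axis of straightedge and the x axis of cover_top, either way round below 0.1 rad and angle between straightedge's own z axis and vertical below 0.12 rad and z of straightedge_mid in the frame of cover_top below 0.024 m and angle between straightedge's own x axis and vertical between 1.5618 and 1.5798 rad and z of straightedge_mid in the frame of cover_top below 0.0165 m and linear speed of straightedge below 0.01 m/s and angular speed of straightedge below 0.05 rad/s); the robot touches nothing.
It fails at once if the straightedge, at a standstill, is leant on by the fingers with more than 40 N, and so bears on the cover with more than 40 N (contact force between the fingers and straightedge above 40 N and contact force between straightedge and cover above 40 N and linear speed of straightedge below 0.003 m/s and angular speed of straightedge below 0.03 rad/s).
It fails at once if the robot's own parts press on the cover with more than 10 N (contact force between any of the fingers, the arm and cover above 10 N).
It fails at once if a bystander is moved by more than 20 mm (distance of any of wax_tin, spare_plug_a, spare_plug_b, sanding_block, glue_bottle, tape_roll, hammer from where it was at the start of the episode above 0.02 m).
It also fails if it takes over 72 s, if anything falls off the work surface, if the arm or the gripper's body presses on something with over 40 N, if the wrist force passes 120 N, or if a joint passes its speed limit or range.

## Working session

There is one attempt and no reset: what is moved stays moved. The work goes in short steps, Python scripts to look and compute and a tool call to move; the robot and the scene stay as the last step left them, time stands still between calls to the robot, and variables do not carry over. Pictures are saved under pics/ and viewed, on a budget of 10 in all, crops included, one or two more only if the job needs it, and the job is handed in when it is done.

Besides the shell and the picture viewer there is one more tool, called after "Emit:" as name(argument=value, ...), one argument or row to a line, values as JSON. servo_tool: Moves the arm, as the interface text tells. Its arguments: {"type":"object","properties":{"moves":{"type":"array","items":{"type":"array"}},"force":{"type":"number"}},"required":["moves"]}

```bash
mkdir -p pics; cat > h.py <<'E'
import numpy as np, cv2
from station import manip
def K(c):
    h,w=c["pixels"].shape[:2]; f=h/2/np.tan(np.radians(c["fovy"])/2)
    return np.array([[f,0,c["cx"]],[0,f,c["cy"]],[0,0,1]]),np.array([c["k1"],0,0,0.])
def world(c,px,z):
    k,d=K(c);R=np.array(c["R"]);t=np.array(c["t"])
    p=cv2.undistortPoints(np.array(px,float).reshape(-1,1,2),k,d,criteria=(3,50,1e-9)).reshape(-1,2)
    r=np.c_[p,np.ones(len(p))]@R; o=-R.T@t
    return o+r*((z-o[2])/r[:,2])[:,None]
def proj(c,X):
    k,d=K(c);R=np.array(c["R"]);return cv2.projectPoints(np.array(X,float).reshape(-1,1,3),cv2.Rodrigues(R)[0],np.array(c["t"],float),k,d)[0].reshape(-1,2)
def save(c,n,crop=None,s=1):
    im=c["pixels"][:,:,::-1]
    if crop: x0,y0,x1,y1=crop; im=im[y0:y1,x0:x1]
    cv2.imwrite("pics/"+n,cv2.resize(im,None,fx=s,fy=s,interpolation=cv2.INTER_CUBIC))
E
python3 - <<'E'
from h import *
import pickle
for n in("top","scene"):
    c=manip.read_camera(n);save(c,n+"0.png",None,1.4);pickle.dump(c,open(n+"0.pkl","wb"))
    print(n,-np.array(c["R"]).T@c["t"],c["fovy"],c["k1"])
print(manip.get_state())
E
```

```text
top [ 428.71091822   60.1493668  1127.97366945] 50.9670712173628 -0.13248781189077735
scene [1470.07902847 -381.28462212  707.40184757] 49.04600191126181 -0.0573128751508181
{'time': 0.1, 'qpos': array([-1.36891039e+00,  2.64673082e-01,  1.60523157e+00,  2.88024087e-05,
        1.27371419e+00, -3.69202694e-02]), 'qd': array([ 0.00049329, -0.00196627, -0.00315774,  0.00031794,  0.0018062 ,
        0.00031694]), 'tau': array([ 4.83352323e-04, -5.03618789e+01, -3.58071578e+01,  7.31118419e-02,
        2.33367481e-02, -4.47988407e-05]), 'ee_pos': array([ 159.51873466, -655.14876025,  205.21894071]), 'orientation': array([-3.11721864e+00, -3.73971207e-01,  2.18982014e-04]), 'force': array([0.72870897, 0.21393547, 0.50163237]), 'moment': array([ 0.05073723,  0.00734596, -0.00874623]), 'opening': 1.0019967881161658}
```

View pics/top0.png

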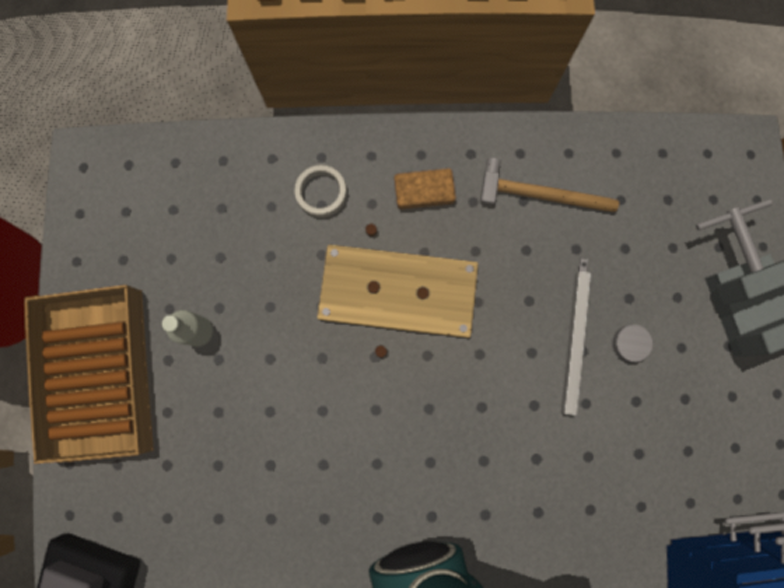

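View pics/scene0.png

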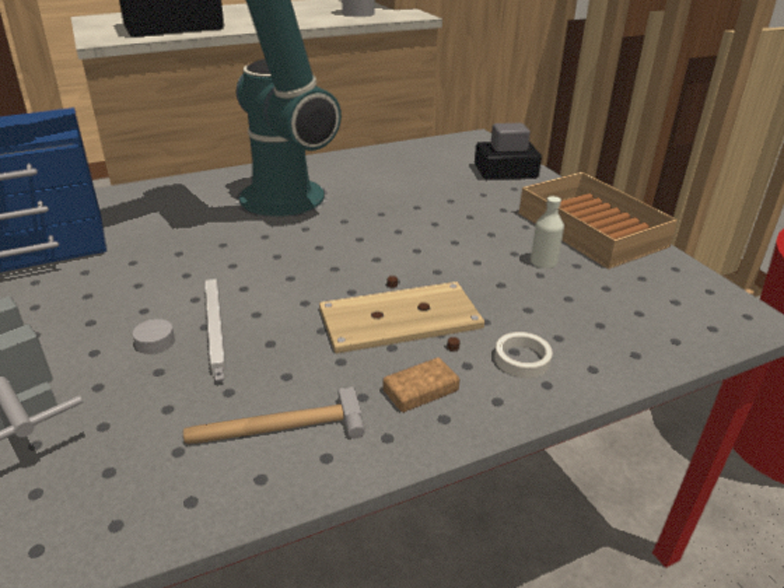

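The top view shows the cover (320–478, 246–337), both plugs, and the bar (565–590, 260–415) with its tang at the upper end. I'll enlarge that area.

```bash
python3 - <<'E'
from h import *
import pickle
c=pickle.load(open("top0.pkl","rb"));save(c,"crop1.png",(220,165,440,305),3.6)
E
```

```text
(no output)
```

View pics/crop1.png

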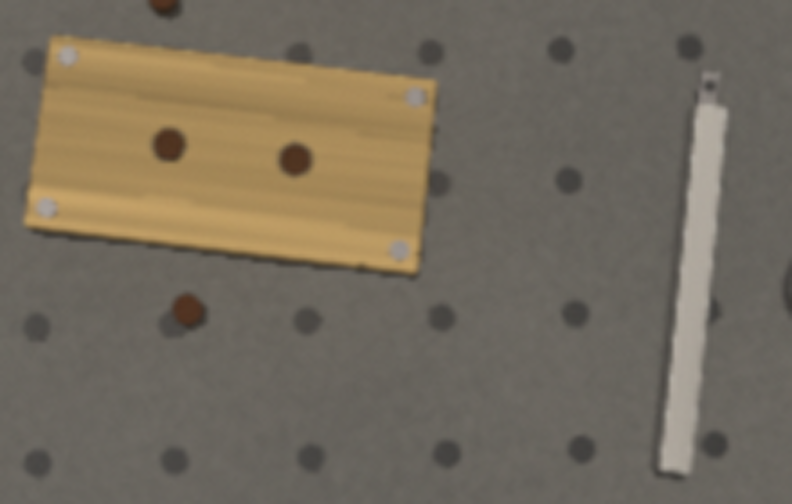

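Crop pixels: cover corners (51,38), (436,80), (417,271), (25,226). Plugs (169,145) and (295,160). Bar top corners (696,103), (728,107), (690,474), (660,469), tang at the top.

```bash
python3 - <<'E'
from h import *
import pickle
c=pickle.load(open("top0.pkl","rb"))
f=lambda P,z:world(c,(np.array(P)+.5)/3.6-.5+[220,165],z)
C=f([(51,38),(436,80),(417,271),(25,226)],18);P=f([(169,145),(295,160)],19);B=f([(696,103),(728,107),(690,474),(660,469)],28)
print(C.round(1),C.mean(0),P.round(1),P.mean(0),B.round(1),B.mean(0),sep="\n")
d=lambda v:np.degrees(np.arctan2(v[1],v[0]))
print("cover ang",d(C[1]-C[0]),d(C[2]-C[3]),d(P[1]-P[0]),[np.linalg.norm(C[i]-C[i-1]) for i in range(4)],np.linalg.norm(P[1]-P[0]))
print("bar ang",d(B[0]-B[3]),d(B[1]-B[2]),[np.linalg.norm(B[i]-B[i-1]) for i in range(4)])
import sys
from scipy.spatial.transform import Rotation as R
print(R.from_rotvec(manip.get_state()["orientation"]).as_matrix().round(3))
g=lambda P,z:world(c,np.array(P)/1.4,z)
print("others",g([(371,230),(380,352)],18),g([(634,343)],28),g([(425,188)],30))
s=pickle.load(open("scene0.pkl","rb"))
p=proj(s,[*B, *C,*P])*1.4;print(p.round(0))
E
```

```text
Traceback (most recent call last):
  File "h.py", line 8, in world
    p=cv2.undistortPoints(np.array(px,float).reshape(-1,1,2),k,d,criteria=(3,50,1e-9)).reshape(-1,2)
      ~~~~~~~~~~~~~~~~~~~^^^^^^^^^^^^^^^^^^^^^^^^^^^^^^^^^^^^^^^^^^^^^^^^^^^^^^^^^^^^^
cv2.error: OpenCV(4.12.0) :-1: error: (-5:Bad argument) in function 'undistortPoints'
> Overload resolution failed:
>  - undistortPoints() got an unexpected keyword argument 'criteria'
>  - undistortPoints() got an unexpected keyword argument 'criteria'
```

```bash
sed -i 's/cv2.undistortPoints(\(.*\),k,d,criteria=(3,50,1e-9))/cv2.undistortPointsIter(\1,k,d,None,None,(3,50,1e-9))/' h.py; cat > m.py <<'E'
from h import *
import pickle
c=pickle.load(open("top0.pkl","rb"))
f=lambda P,z:world(c,(np.array(P)+.5)/3.6-.5+[220,165],z)
C=f([(51,38),(436,80),(417,271),(25,226)],18);P=f([(169,145),(295,160)],19);B=f([(696,103),(728,107),(690,474),(660,469)],28)
print(C.round(1),C.mean(0),P.round(1),P.mean(0),B.round(1),B.mean(0),sep="\n")
d=lambda v:np.degrees(np.arctan2(v[1],v[0]))
print("cover ang",d(C[1]-C[0]),d(C[2]-C[3]),d(P[1]-P[0]),[np.linalg.norm(C[i]-C[i-1]) for i in range(4)],np.linalg.norm(P[1]-P[0]))
print("bar ang",d(B[0]-B[3]),d(B[1]-B[2]),[np.linalg.norm(B[i]-B[i-1]) for i in range(4)])
from scipy.spatial.transform import Rotation as R
print(R.from_rotvec(manip.get_state()["orientation"]).as_matrix().round(3))
g=lambda P,z:world(c,np.array(P)/1.4,z)
print("others",g([(371,230),(380,352)],18),g([(634,343)],28),g([(425,188)],30))
s=pickle.load(open("scene0.pkl","rb"))
p=proj(s,[*B, *C,*P])*1.4;print(p.round(0).tolist())
E
python3 m.py
```

```text
[[679.6 179.   18. ]
 [642.5 -95.7  18. ]
 [506.5 -76.5  18. ]
 [544.7 198.3  18. ]]
[593.31438374  51.27515657  18.        ]
[[599.8  95.7  19. ]
 [587.    6.9  19. ]]
[593.43203914  51.28718352  19.        ]
[[ 620.  -280.2   28. ]
 [ 616.6 -303.4   28. ]
 [ 359.8 -260.2   28. ]
 [ 364.1 -239.2   28. ]]
[ 490.11797828 -270.75475351   28.        ]
cover ang -97.69358725449841 -97.90208009298918 -98.20598481425611 [np.float64(136.29918210254652), np.float64(277.12872370188063), np.float64(137.30682231600707), np.float64(277.37094499981896)] 89.71619315745566
bar ang -9.11946781115017 -9.564900257272704 [np.float64(259.1866898244427), np.float64(23.459699271192612), np.float64(260.4008234025116), np.float64(21.45053023090376)]
[[ 0.972  0.237 -0.   ]
 [ 0.237 -0.972  0.002]
 [ 0.    -0.002 -1.   ]]
others [[706.47296235  97.92491687  18.        ]
 [481.48777894  85.746556    18.        ]] [[ 484.24316544 -375.92229837   28.        ]] [[781.19985237  -3.80451905  30.        ]]
[[224.0, 360.0], [209.0, 362.0], [205.0, 279.0], [216.0, 278.0], [483.0, 319.0], [335.0, 345.0], [319.0, 301.0], [456.0, 280.0], [423.0, 306.0], [376.0, 313.0]]
```

Emit:
servo_tool(
  moves=[
    [[0.55,0.65,0],[0,0,-0.4],0.3],
    [[1.2,1.4,0],[0,0,-0.8],0.4],
    [[1.9,2.2,0],[0,0,-1.2],0.4],
    [[2.6,3.0,0],[0,0,-1.7],0.4],
    [[3.3,3.8,0],[0,0,-2.2],0.4],
    [[4.0,4.6,-0.2],[0,0,-2.7],0.4],
    [[4.6,5.35,-0.6],[0,0,-3.2],0.4],
    [[5.1,5.95,-1.0],[0,0,-3.6],0.4],
    [[5.4,6.3,-1.5],[0,0,-3.84],0.4],
    [[5.505,6.417,-2.0],[0,0,-3.84],0.4],
  ],
  force=25,
)

```text
time: 1.35
ee_pos: [490.8, -268.9, 85.2]
orientation: [-3.131, 0.252, 0.0]
force: [0.7, -0.1, -0.5]
opening: 0.601
```

Emit:
servo_tool(
  moves=[
    [[0,0,-0.2],[0,0,0],0.4],
    [[0,0,-0.45],[0,0,0],0.4],
    [[0,0,-0.7],[0,0,0],0.4],
    [[0,0,-0.95],[0,0,0],0.4],
    [[0,0,-1.15],[0,0,0],0.4],
    [[0,0,-1.25],[0,0,0],0.4],
    [[0,0,-1.3],[0,0,0],0.4],
    [[0,0,-1.32],[0,0,0],0.4],
    [[0,0,-1.32],[0,0,0],0.4],
    [[0,0,-1.32],[0,0,0],0.4],
  ],
)

```text
time: 2.6
ee_pos: [490.3, -271.0, 7.6]
orientation: [3.131, -0.256, 0.001]
force: [-0.2, -1.3, -0.5]
opening: 0.601
```

```bash
python3 - <<'E'
from h import *
c=manip.read_camera("scene");save(c,"s1.png",(90,120,290,290),3.5)
E
```

```text
(no output)
```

View pics/s1.png

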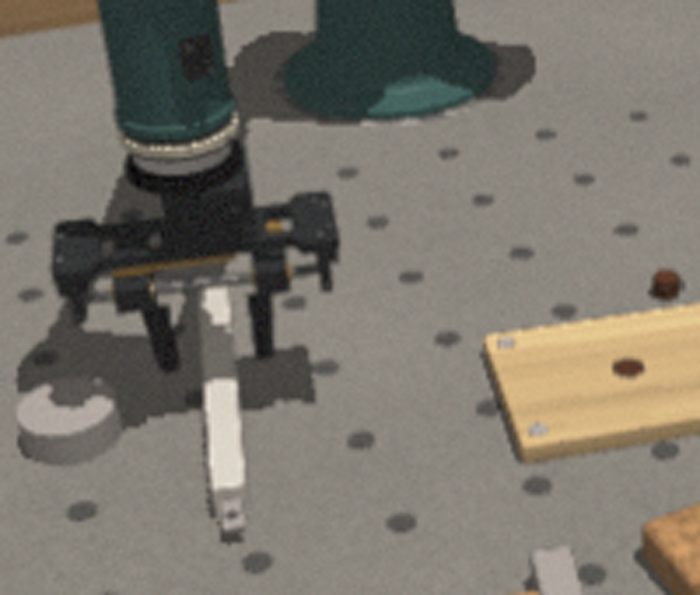

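The fingers straddle the bar (pads at about (160,350) and (262,340), bar between them at (215,300)). Closing and lifting.

Emit:
servo_tool(
  moves=[
    [[0,0,0],[0,0,0],0.6],
    [[0,0,0],[0,0,0],0.8],
    [[0,0,0],[0,0,0],1],
    [[0,0,0],[0,0,0],1],
    [[0,0,0],[0,0,0],1],
    [[0,0,0],[0,0,0],1],
    [[0,0,0.15],[0,0,0],1],
    [[0,0,0.5],[0,0,0],1],
    [[0,0,1.0],[0,0,0],1],
    [[0,0,1.5],[0,0,0],1],
  ],
)

```text
time: 3.9
ee_pos: [490.0, -270.8, 98.6]
orientation: [3.131, -0.256, 0.0]
force: [-0.1, -0.5, -0.1]
opening: 0.005
```

```bash
python3 - <<'E'
from h import *
c=manip.read_camera("scene");save(c,"s2.png",(90,120,290,290),3.5)
c=manip.read_camera("top");save(c,"t2.png",(340,165,480,325),3.7)
print(manip.get_state())
E
```

```text
{'time': 4.0, 'qpos': array([-5.49413392e-01,  1.37502264e-01,  1.95733896e+00,  3.75901036e-05,
        1.03838042e+00,  1.18466439e+00]), 'qd': array([-0.00108393,  0.03456863,  0.04618932,  0.00045707, -0.03951761,
        0.0002661 ]), 'tau': array([ 5.73056191e-02, -3.93719494e+01, -3.07786167e+01,  3.45846754e-02,
        4.66190306e-01, -3.52176226e-03]), 'ee_pos': array([ 492.99483548, -272.64891999,  101.87566916]), 'orientation': array([ 3.12737143, -0.25591947,  0.01174556]), 'force': array([ 0.47333347, -0.27295405, -0.2185546 ]), 'moment': array([ 0.02246555, -0.02208509,  0.04815672]), 'opening': 0.010407578116825699}
```

View pics/s2.png

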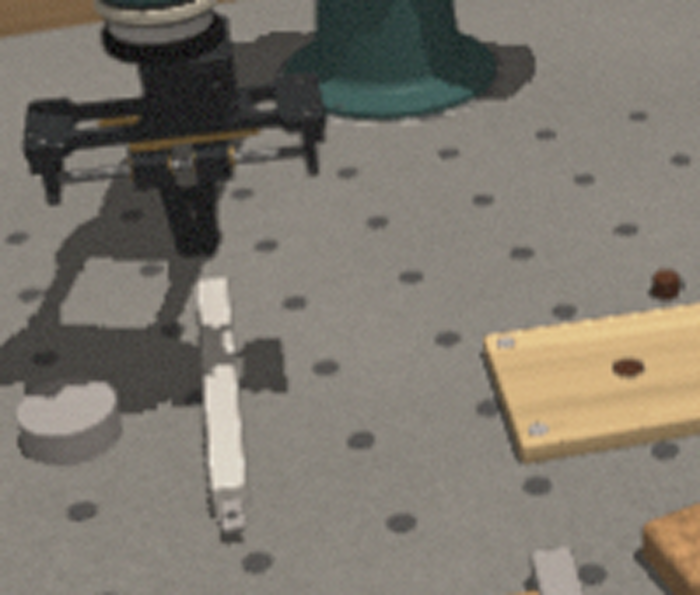

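The fingers were still closing when the lift started, so they shut above the bar. The bar looks unmoved. I'll repeat with a longer wait.

Emit:
servo_tool(
  moves=[
    [[0,0,0],[0,0,0],0.4],
    [[0,0,0],[0,0,0],0.4],
    [[0,0,0],[0,0,0],0.4],
    [[0,0,0],[0,0,0],0.4],
    [[0,0,0],[0,0,0],0.4],
    [[0,0,0],[0,0,0],0.4],
    [[0,0,0],[0,0,0],0.4],
    [[0,0,0],[0,0,0],0.4],
    [[0,0,-0.2],[0,0,0],0.4],
    [[0,0,-0.5],[0,0,0],0.4],
  ],
)

```text
time: 5.25
ee_pos: [490.3, -271.0, 66.6]
orientation: [3.131, -0.256, 0.001]
force: [0.6, 0.4, 0.5]
opening: 0.604
```

Emit:
servo_tool(
  moves=[
    [[0,0,-0.3],[0,0,0],0.4],
    [[0,0,-0.6],[0,0,0],0.4],
    [[0,0,-0.85],[0,0,0],0.4],
    [[0,0,-0.97],[0,0,0],0.4],
    [[0,0,-1.01],[0,0,0],0.4],
    [[0,0,-1.01],[0,0,0],0.4],
    [[0,0,-1.01],[0,0,0],0.6],
    [[0,0,-1.01],[0,0,0],0.7],
    [[0,0,-1.01],[0,0,0],0.8],
    [[0,0,-1.01],[0,0,0],0.8],
  ],
)

```text
time: 6.5
ee_pos: [490.0, -270.9, 6.8]
orientation: [3.131, -0.256, 0.0]
force: [-0.4, 0.9, 0.4]
opening: 0.203
```

Emit:
servo_tool(
  moves=[
    [[0,0,0],[0,0,0],0.9],
    [[0,0,0],[0,0,0],1],
    [[0,0,0],[0,0,0],1],
    [[0,0,0],[0,0,0],1],
    [[0,0,0],[0,0,0],1],
    [[0,0,0],[0,0,0],1],
    [[0,0,0],[0,0,0],1],
    [[0,0,0],[0,0,0],1],
    [[0,0,0],[0,0,0],1],
    [[0,0,0],[0,0,0],1],
  ],
)

```text
time: 7.75
ee_pos: [490.0, -270.8, 6.6]
orientation: [3.131, -0.256, 0.0]
force: [0.3, -0.3, 0.5]
opening: 0.003
```

```bash
python3 - <<'E'
from h import *
a=manip.read_camera("scene");b=manip.read_camera("top")
A=cv2.resize(a["pixels"][170:290,110:230,::-1],None,fx=3.3,fy=3.3,interpolation=2)
B=cv2.resize(b["pixels"][180:300,345:465,::-1],None,fx=3.3,fy=3.3,interpolation=2)
cv2.imwrite("pics/s3.png",np.hstack([A,B]))
print(proj(a,[490,-271,6.6]),proj(a,[490,-271,25]), proj(b,[490,-271,25]))
E
```

```text
[[153.33889261 232.64169135]] [[152.33131035 226.76766388]] [[412.36137999 244.11306758]]
```

View pics/s3.png

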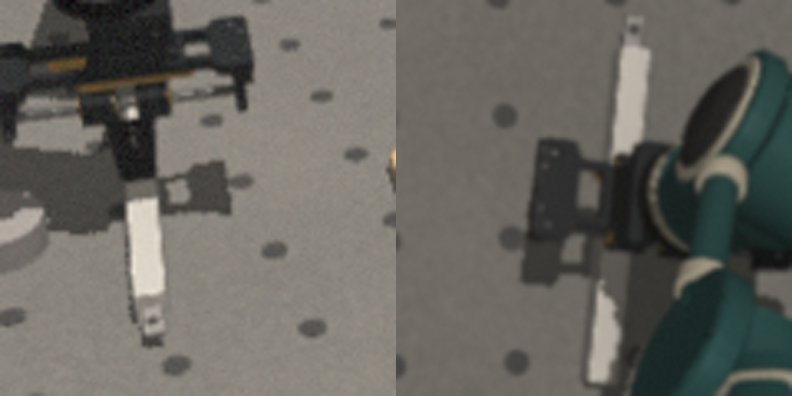

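In the scene crop the fingertips sit at about (135,178), which projects to z≈30, while the state reports 6.6. So the fingers shut above the bar. I'll lower the shut fingers gently onto the bar's top (z=28) to calibrate the true height.

Emit:
servo_tool(
  moves=[
    [[0,0,-0.01],[0,0,0],1],
    [[0,0,-0.02],[0,0,0],1],
    [[0,0,-0.03],[0,0,0],1],
    [[0,0,-0.04],[0,0,0],1],
    [[0,0,-0.05],[0,0,0],1],
    [[0,0,-0.06],[0,0,0],1],
    [[0,0,-0.07],[0,0,0],1],
    [[0,0,-0.08],[0,0,0],1],
    [[0,0,-0.08],[0,0,0],1],
    [[0,0,-0.08],[0,0,0],1],
  ],
)

```text
time: 9.1
ee_pos: [490.0, -270.8, 1.8]
orientation: [-3.131, 0.256, -0.0]
force: [0.5, 0.9, -0.4]
opening: 0.001
```

Emit:
servo_tool(
  moves=[
    [[0,0,-0.01],[0,0,0],1],
    [[0,0,-0.02],[0,0,0],1],
    [[0,0,-0.03],[0,0,0],1],
    [[0,0,-0.04],[0,0,0],1],
    [[0,0,-0.05],[0,0,0],1],
    [[0,0,-0.06],[0,0,0],1],
    [[0,0,-0.07],[0,0,0],1],
    [[0,0,-0.08],[0,0,0],1],
    [[0,0,-0.08],[0,0,0],1],
    [[0,0,-0.08],[0,0,0],1],
  ],
)

```text
time: 10.35
ee_pos: [489.9, -270.8, -3.0]
orientation: [-3.131, 0.256, 0.0]
force: [0.2, -0.4, -0.2]
opening: 0.004
```

```bash
python3 - <<'E'
from h import *
a=manip.read_camera("scene");save(a,"s4.png",(110,180,210,280),6)
for z in(-3,10,20,28,30,35,40): print(z,(proj(a,[490,-271,z])-[110,180])*6)
E
```

```text
-3 [[263.15128541 333.99181515]]
10 [[258.92315932 309.38468319]]
20 [[255.63976167 290.24526662]]
28 [[252.99343867 274.79997903]]
30 [[252.32911695 270.91992227]]
35 [[250.66349215 261.1867854 ]]
40 [[248.99095363 251.40627233]]
```

View pics/s4.png

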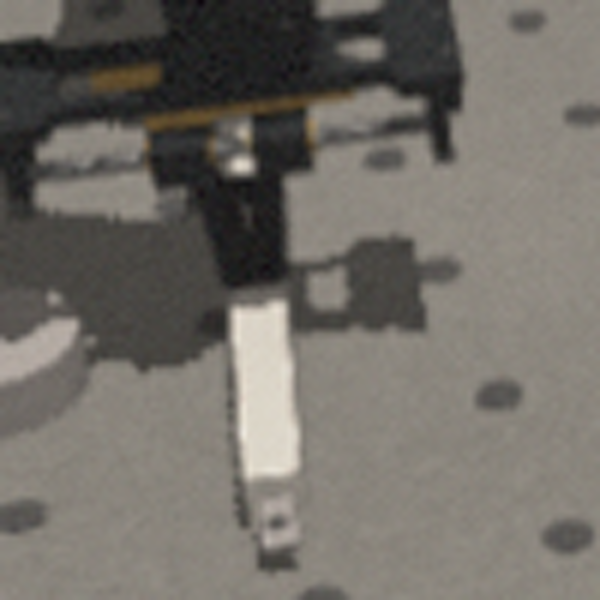

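The tip bottom is at about (255,285), which is roughly z≈28 and right at the bar's top. Continuing gently to contact.

Emit:
servo_tool(
  moves=[
    [[0,0,-0.01],[0,0,0],1],
    [[0,0,-0.02],[0,0,0],1],
    [[0,0,-0.03],[0,0,0],1],
    [[0,0,-0.04],[0,0,0],1],
    [[0,0,-0.05],[0,0,0],1],
    [[0,0,-0.05],[0,0,0],1],
    [[0,0,-0.05],[0,0,0],1],
    [[0,0,-0.05],[0,0,0],1],
    [[0,0,-0.05],[0,0,0],1],
    [[0,0,-0.05],[0,0,0],1],
  ],
)

```text
time: 11.65
ee_pos: [490.0, -270.9, -3.9]
orientation: [-3.131, 0.256, 0.0]
force: [-4.4, 4.0, 14.2]
opening: 0.005
```

Contact at reported z≈-3.9, so real height = reported + 32 mm. Stiffness is ≈7 N/mm. I'll raise, open, lower to reported z≈-24 and grip.

Emit:
servo_tool(
  moves=[
    [[0,0,0.1],[0,0,0],1],
    [[0,0,0.2],[0,0,0],0.4],
    [[0,0,0.2],[0,0,0],0.4],
    [[0,0,0.2],[0,0,0],0.4],
    [[0,0,0.2],[0,0,0],0.4],
    [[0,0,0.2],[0,0,0],0.4],
    [[0,0,0.2],[0,0,0],0.4],
    [[0,0,0.1],[0,0,0],0.4],
    [[0,0,0.0],[0,0,0],0.4],
    [[0,0,-0.1],[0,0,0],0.4],
  ],
)

```text
time: 12.9
ee_pos: [489.7, -270.6, -12.7]
orientation: [-3.131, 0.256, 0.001]
force: [0.0, -0.5, -1.0]
opening: 0.6
```

Emit:
servo_tool(
  moves=[
    [[0,0,-0.1],[0,0,0],0.4],
    [[0,0,-0.18],[0,0,0],0.4],
    [[0,0,-0.2],[0,0,0],0.5],
    [[0,0,-0.2],[0,0,0],0.6],
    [[0,0,-0.2],[0,0,0],0.7],
    [[0,0,-0.2],[0,0,0],0.8],
    [[0,0,-0.2],[0,0,0],0.9],
    [[0,0,-0.2],[0,0,0],1],
    [[0,0,-0.2],[0,0,0],1],
    [[0,0,-0.2],[0,0,0],1],
  ],
)

```text
time: 14.15
ee_pos: [490.2, -271.0, -23.7]
orientation: [3.131, -0.256, 0.001]
force: [-0.5, -0.4, 2.8]
opening: 0.247
```

Emit:
servo_tool(
  moves=[
    [[0,0,0.2],[0,0,0],1],
    [[0,0,0.5],[0,0,0],1],
    [[0,0,0.8],[0,0,0.2],1],
    [[0.05,0.15,1.1],[0,0,0.7],1],
    [[0.15,0.4,1.2],[0,0,1.5],1],
    [[0.3,0.8,1.2],[0,0,2.5],1],
    [[0.45,1.3,1.2],[0,0,3.7],1],
    [[0.6,1.8,1.2],[0,0,5.0],1],
    [[0.75,2.3,1.2],[0,0,6.3],1],
    [[0.9,2.8,1.2],[0,0,7.6],1],
  ],
)

```text
time: 15.4
ee_pos: [544.6, -101.3, 49.3]
orientation: [2.982, 0.987, 0.002]
force: [0.2, -0.4, -2.7]
opening: 0.25
```

Emit:
servo_tool(
  moves=[
    [[0.15,0.5,0],[0,0,1.3],1],
    [[0.3,1.0,0],[0,0,2.6],1],
    [[0.45,1.45,0],[0,0,3.9],1],
    [[0.58,1.85,0],[0,0,5.1],1],
    [[0.68,2.2,0],[0,0,6.1],1],
    [[0.75,2.4,0],[0,0,6.9],1],
    [[0.8,2.52,0],[0,0,7.4],1],
    [[0.82,2.57,0],[0,0,7.64],1],
    [[0.82,2.57,-0.1],[0,0,7.64],1],
    [[0.82,2.57,-0.25],[0,0,7.64],1],
  ],
)

```text
time: 16.65
ee_pos: [593.2, 51.2, 32.9]
orientation: [2.37, 2.062, 0.001]
force: [0.1, -0.4, -2.9]
opening: 0.247
```

```bash
python3 - <<'E'
from h import *
from scipy.spatial.transform import Rotation as R
s=manip.get_state();print(s["ee_pos"],s["force"],s["opening"])
M=R.from_rotvec(s["orientation"]).as_matrix();print(np.degrees(np.arctan2(M[1,0],M[0,0])))
a=manip.read_camera("scene");b=manip.read_camera("top")
A=cv2.resize(a["pixels"][160:270,210:365,::-1],None,fx=2.5,fy=2.5,interpolation=2)
B=cv2.resize(b["pixels"][150:260,210:365,::-1],None,fx=2.5,fy=2.5,interpolation=2)
cv2.imwrite("pics/s5.png",np.hstack([A,B]))
E
```

```text
[593.22341577  51.19882323  32.91284668] [ 0.0737123  -0.37186821 -2.89290841] 0.24723153596394698
82.06239762831538
```

View pics/s5.png

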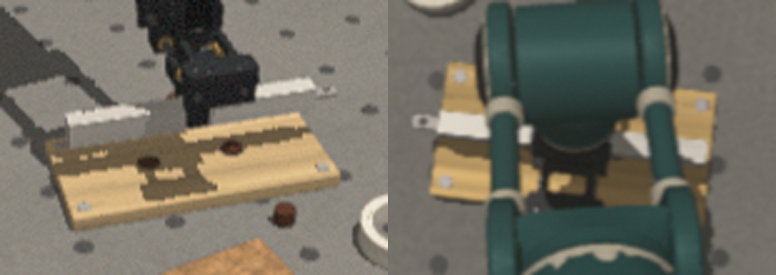

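The bar hangs level over the cover's centre line, tang towards +y. Lowering to just above the proud plug.

Emit:
servo_tool(
  moves=[
    [[0,0,-0.08],[0,0,0],1],
    [[0,0,-0.18],[0,0,0],1],
    [[0,0,-0.28],[0,0,0],1],
    [[0,0,-0.38],[0,0,0],1],
    [[0,0,-0.45],[0,0,0],1],
    [[0,0,-0.5],[0,0,0],1],
    [[0,0,-0.53],[0,0,0],1],
    [[0,0,-0.54],[0,0,0],1],
    [[0,0,-0.54],[0,0,0],1],
    [[0,0,-0.54],[0,0,0],1],
  ],
)

```text
time: 18.0
ee_pos: [593.3, 51.4, 0.8]
orientation: [2.369, 2.063, 0.0]
force: [-0.4, -0.1, -1.5]
opening: 0.247
```

Emit:
servo_tool(
  moves=[
    [[0,0,0],[0,0,0],0.6],
    [[0,0,0],[0,0,0],0.5],
    [[0,0,0],[0,0,0],0.4],
    [[0,0,0],[0,0,0],0.4],
    [[0,0,0],[0,0,0],0.4],
    [[0,0,0],[0,0,0],0.4],
    [[0,0,0],[0,0,0],0.4],
    [[0,0,0.1],[0,0,0],0.4],
    [[0,0,0.4],[0,0,0],0.4],
    [[0,0,0.8],[0,0,0],0.4],
  ],
)

```text
time: 19.25
ee_pos: [593.0, 51.4, 49.7]
orientation: [-2.369, -2.063, 0.001]
force: [0.3, -0.2, 0.1]
opening: 0.601
```

Emit:
servo_tool(
  moves=[
    [[0.02,0.15,0.3],[0,0,0],0.4],
    [[0.06,0.45,0.3],[0,0,0],0.6],
    [[0.11,0.8,0.3],[0,0,0],0.8],
    [[0.17,1.2,0.3],[0,0,0],1],
    [[0.22,1.6,0.2],[0,0,0],1],
    [[0.24,1.73,0.1],[0,0,0],1],
    [[0.24,1.73,0],[0,0,0],1],
    [[0.24,1.73,-0.1],[0,0,0],1],
    [[0.24,1.73,-0.2],[0,0,0],1],
    [[0.24,1.73,-0.25],[0,0,0],1],
  ],
)

```text
time: 20.5
ee_pos: [607.3, 154.5, 33.0]
orientation: [-2.37, -2.062, 0.001]
force: [-0.3, -0.5, 0.3]
opening: 0.005
```

```bash
python3 - <<'E'
from h import *
s=manip.get_state();print(s["ee_pos"],s["force"],s["opening"])
a=manip.read_camera("scene");save(a,"s6.png",(210,150,365,270),5)
E
```

```text
[607.27113592 154.49373828  33.0436611 ] [-0.28776503 -0.53175828  0.2576407 ] 0.00475539917181215
```

View pics/s6.png

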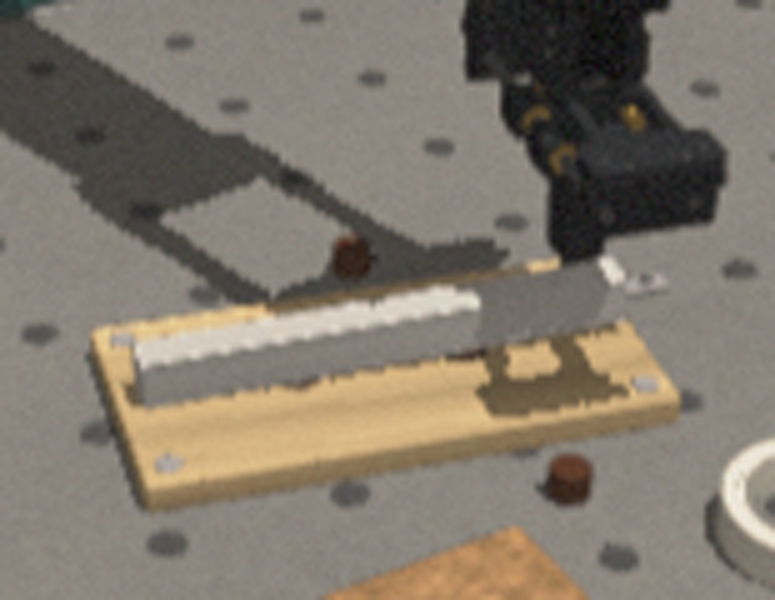

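The bar lies over both plugs; its tang end (right, about (600,290)) seems raised. Now press the tang end.

Emit:
servo_tool(
  moves=[
    [[0,0,-0.08],[0,0,0],1],
    [[0,0,-0.15],[0,0,0],1],
    [[0,0,-0.18],[0,0,0],1],
    [[0,0,-0.2],[0,0,0],1],
    [[0,0,-0.22],[0,0,0],1],
    [[0,0,-0.24],[0,0,0],1],
    [[0,0,-0.26],[0,0,0],1],
    [[0,0,-0.28],[0,0,0],1],
    [[0,0,-0.3],[0,0,0],1],
    [[0,0,-0.3],[0,0,0],1],
  ],
)

```text
time: 21.8
ee_pos: [608.3, 155.8, 16.2]
orientation: [2.369, 2.063, 0.003]
force: [0.2, 3.1, 4.5]
opening: 0.002
```

Emit:
servo_tool(
  moves=[
    [[0,0,-0.003],[0,0,0],1],
    [[0,0,-0.005],[0,0,0],1],
    [[0,0,-0.007],[0,0,0],1],
    [[0,0,-0.007],[0,0,0],1],
    [[0,0,-0.007],[0,0,0],1],
    [[0,0,-0.007],[0,0,0],1],
    [[0,0,-0.007],[0,0,0],1],
    [[0,0,-0.007],[0,0,0],1],
    [[0,0,-0.007],[0,0,0],1],
    [[0,0,-0.007],[0,0,0],1],
  ],
)

```text
time: 23.05
ee_pos: [608.2, 155.5, 15.8]
orientation: [2.369, 2.062, 0.002]
force: [0.7, 4.6, 5.2]
opening: 0.004
```

Emit:
servo_tool(
  moves=[
    [[0,0,0.06],[0,0,0],1],
    [[0,0,0.16],[0,0,0],1],
    [[0,0,0.4],[0,0,0],1],
    [[-0.06,-0.4,0.7],[0,0,0],1],
    [[-0.15,-1.1,0.7],[0,0,0],1],
    [[-0.26,-1.9,0.7],[0,0,0],1],
    [[-0.37,-2.7,0.6],[0,0,0],1],
    [[-0.45,-3.25,0.4],[0,0,0],1],
    [[-0.48,-3.47,0.2],[0,0,0],1],
    [[-0.48,-3.47,0.08],[0,0,0],1],
  ],
)

```text
time: 24.3
ee_pos: [578.2, -54.0, 19.7]
orientation: [-2.371, -2.06, 0.0]
force: [-0.8, -0.5, -0.1]
opening: 0.011
```

Emit:
servo_tool(
  moves=[
    [[0,0,-0.02],[0,0,0],1],
    [[0,0,-0.04],[0,0,0],1],
    [[0,0,-0.06],[0,0,0],1],
    [[0,0,-0.08],[0,0,0],1],
    [[0,0,-0.09],[0,0,0],1],
    [[0,0,-0.095],[0,0,0],1],
    [[0,0,-0.095],[0,0,0],1],
    [[0,0,-0.095],[0,0,0],1],
    [[0,0,-0.095],[0,0,0],1],
    [[0,0,-0.095],[0,0,0],1],
  ],
)

```text
time: 25.55
ee_pos: [579.1, -52.7, 14.7]
orientation: [2.37, 2.063, 0.001]
force: [-0.6, 3.1, 4.4]
opening: -0.0
```

Emit:
servo_tool(
  moves=[
    [[0,0,-0.003],[0,0,0],1],
    [[0,0,-0.005],[0,0,0],1],
    [[0,0,-0.007],[0,0,0],1],
    [[0,0,-0.007],[0,0,0],1],
    [[0,0,-0.007],[0,0,0],1],
    [[0,0,-0.007],[0,0,0],1],
    [[0,0,-0.007],[0,0,0],1],
    [[0,0,-0.007],[0,0,0],1],
    [[0,0,-0.007],[0,0,0],1],
    [[0,0,-0.007],[0,0,0],1],
  ],
)

```text
time: 26.8
ee_pos: [579.2, -52.7, 14.7]
orientation: [2.37, 2.062, 0.001]
force: [-1.9, 3.0, 7.9]
opening: 0.012
```

Emit:
servo_tool(
  moves=[
    [[0,0,0.1],[0,0,0],1],
    [[0,0,0.4],[0,0,0],1],
    [[0.05,0.3,0.7],[0,0,0],1],
    [[0.13,0.9,0.7],[0,0,0],1],
    [[0.22,1.6,0.7],[0,0,0],1],
    [[0.3,2.2,0.6],[0,0,0],1],
    [[0.345,2.475,0.4],[0,0,0],1],
    [[0.345,2.475,0.25],[0,0,0],1],
    [[0.345,2.475,0.18],[0,0,0],1],
    [[0.345,2.475,0.15],[0,0,0],1],
  ],
)

```text
time: 28.05
ee_pos: [598.9, 94.3, 22.2]
orientation: [-2.371, -2.061, 0.002]
force: [-0.2, 0.6, 0.1]
opening: 0.005
```

Emit:
servo_tool(
  moves=[
    [[0,0,-0.015],[0,0,0],1],
    [[0,0,-0.03],[0,0,0],1],
    [[0,0,-0.045],[0,0,0],1],
    [[0,0,-0.06],[0,0,0],1],
    [[0,0,-0.07],[0,0,0],1],
    [[0,0,-0.08],[0,0,0],1],
    [[0,0,-0.09],[0,0,0],1],
    [[0,0,-0.1],[0,0,0],1],
    [[0,0,-0.11],[0,0,0],1],
    [[0,0,-0.11],[0,0,0],1],
  ],
)

```text
time: 29.3
ee_pos: [599.8, 95.8, 17.3]
orientation: [2.37, 2.063, 0.001]
force: [-1.3, 0.8, 6.4]
opening: 0.004
```

Emit:
servo_tool(
  moves=[
    [[0,0,-0.008],[0,0,0],1],
    [[0,0,-0.016],[0,0,0],1],
    [[0,0,-0.024],[0,0,0],1],
    [[0,0,-0.032],[0,0,0],1],
    [[0,0,-0.038],[0,0,0],1],
    [[0,0,-0.044],[0,0,0],1],
    [[0,0,-0.048],[0,0,0],1],
    [[0,0,-0.052],[0,0,0],1],
    [[0,0,-0.055],[0,0,0],1],
    [[0,0,-0.055],[0,0,0],1],
  ],
)

```text
time: 30.55
ee_pos: [599.8, 96.2, 14.1]
orientation: [-2.369, -2.062, -0.002]
force: [-2.8, 2.2, 7.4]
opening: 0.005
```

Emit:
servo_tool(
  moves=[
    [[0,0,-0.005],[0,0,0],1],
    [[0,0,-0.01],[0,0,0],1],
    [[0,0,-0.014],[0,0,0],1],
    [[0,0,-0.018],[0,0,0],1],
    [[0,0,-0.018],[0,0,0],1],
    [[0,0,-0.018],[0,0,0],1],
    [[0,0,-0.018],[0,0,0],1],
    [[0,0,-0.018],[0,0,0],1],
    [[0,0,-0.018],[0,0,0],1],
    [[0,0,-0.018],[0,0,0],1],
  ],
)

```text
time: 31.8
ee_pos: [599.8, 96.2, 14.1]
orientation: [-2.369, -2.062, -0.002]
force: [-5.8, 2.2, 13.5]
opening: 0.009
```

The plug has stopped at reported 14.1 and force is building (13.5 N), so it is flush. Now re-press the tang end.

Emit:
servo_tool(
  moves=[
    [[0,0,0.05],[0,0,0],1],
    [[0,0,0.2],[0,0,0],1],
    [[0.03,0.2,0.4],[0,0,0],1],
    [[0.08,0.6,0.4],[0,0,0],1],
    [[0.14,0.99,0.3],[0,0,0],1],
    [[0.14,0.99,0.15],[0,0,0],1],
    [[0.14,0.99,0.1],[0,0,0],1],
    [[0.14,0.99,0.07],[0,0,0],1],
    [[0.14,0.99,0.05],[0,0,0],1],
    [[0.14,0.99,0.04],[0,0,0],1],
  ],
)

```text
time: 33.05
ee_pos: [608.0, 154.5, 14.4]
orientation: [2.37, 2.062, 0.0]
force: [0.1, 0.2, -0.9]
opening: 0.007
```

Emit:
servo_tool(
  moves=[
    [[0,0,-0.005],[0,0,0],1],
    [[0,0,-0.01],[0,0,0],1],
    [[0,0,-0.013],[0,0,0],1],
    [[0,0,-0.013],[0,0,0],1],
    [[0,0,-0.013],[0,0,0],1],
    [[0,0,-0.013],[0,0,0],1],
    [[0,0,-0.013],[0,0,0],1],
    [[0,0,-0.013],[0,0,0],1],
    [[0,0,-0.013],[0,0,0],1],
    [[0,0,-0.013],[0,0,0],1],
  ],
)

```text
time: 34.3
ee_pos: [608.1, 154.7, 14.1]
orientation: [2.369, 2.063, 0.0]
force: [-1.8, -1.9, 5.1]
opening: 0.004
```

Emit:
servo_tool(
  moves=[
    [[0,0,-0.003],[0,0,0],1],
    [[0,0,-0.005],[0,0,0],1],
    [[0,0,-0.005],[0,0,0],1],
    [[0,0,-0.005],[0,0,0],1],
    [[0,0,-0.005],[0,0,0],1],
    [[0,0,-0.005],[0,0,0],1],
    [[0,0,-0.005],[0,0,0],1],
    [[0,0,-0.005],[0,0,0],1],
    [[0,0,-0.005],[0,0,0],1],
    [[0,0,-0.005],[0,0,0],1],
  ],
)

```text
time: 35.55
ee_pos: [608.1, 154.7, 14.2]
orientation: [2.369, 2.063, 0.0]
force: [-3.1, -2.3, 6.5]
opening: 0.007
```

Emit:
servo_tool(
  moves=[
    [[0,0,0.05],[0,0,0],1],
    [[0,0,0.2],[0,0,0],1],
    [[-0.03,-0.2,0.5],[0,0,0],1],
    [[-0.12,-0.9,0.5],[0,0,0],1],
    [[-0.23,-1.7,0.5],[0,0,0],1],
    [[-0.34,-2.5,0.5],[0,0,0],1],
    [[-0.44,-3.2,0.4],[0,0,0],1],
    [[-0.48,-3.47,0.2],[0,0,0],1],
    [[-0.48,-3.47,0.1],[0,0,0],1],
    [[-0.48,-3.47,0.05],[0,0,0],1],
  ],
)

```text
time: 36.8
ee_pos: [578.9, -52.4, 15.7]
orientation: [-2.368, -2.063, 0.0]
force: [0.0, 0.6, 0.8]
opening: 0.006
```

Emit:
servo_tool(
  moves=[
    [[0,0,-0.015],[0,0,0],1],
    [[0,0,-0.03],[0,0,0],1],
    [[0,0,-0.04],[0,0,0],1],
    [[0,0,-0.045],[0,0,0],1],
    [[0,0,-0.045],[0,0,0],1],
    [[0,0,-0.045],[0,0,0],1],
    [[0,0,-0.045],[0,0,0],1],
    [[0,0,-0.045],[0,0,0],1],
    [[0,0,-0.045],[0,0,0],1],
    [[0,0,-0.045],[0,0,0],1],
  ],
)

```text
time: 38.05
ee_pos: [579.5, -52.7, 14.1]
orientation: [-2.37, -2.062, -0.002]
force: [-1.2, 4.2, 5.9]
opening: 0.004
```

Emit:
servo_tool(
  moves=[
    [[0,0,0],[0,0,0],1],
    [[0,0,0],[0,0,0],1],
    [[0,0,0],[0,0,0],1],
    [[0,0,0],[0,0,0],1],
    [[0,0,0],[0,0,0],1],
    [[0,0,0.1],[0,0,0],1],
    [[0,0,0.4],[0,0,0],1],
    [[0,-0.2,1.0],[0,0,0],1],
    [[0,-1.0,1.5],[0,0,0],1],
    [[0,-1.8,1.8],[0,0,0],1],
  ],
)

```text
time: 39.3
ee_pos: [580.5, -162.9, 125.1]
orientation: [2.365, 2.062, 0.003]
force: [0.9, -0.3, -0.9]
opening: 0.007
```

Emit:
servo_tool(
  moves=[
    [[0,-0.9,0.3],[0,0,0],1],
    [[0,-1.7,0.3],[0,0,0],1],
    [[0,-2.3,0.3],[0,0,0],1],
    [[0,-2.7,0.3],[0,0,0],1],
    [[0,-2.7,0.3],[0,0,0],1],
    [[0,-2.7,0.3],[0,0,0],1],
    [[0,-2.7,0.3],[0,0,0],1],
    [[0,-2.7,0.3],[0,0,0],1],
    [[0,-2.7,0.3],[0,0,0],1],
    [[0,-2.7,0.3],[0,0,0],1],
  ],
)

```text
time: 40.55
ee_pos: [579.1, -323.0, 139.5]
orientation: [-2.369, -2.063, -0.0]
force: [0.2, 0.1, -0.3]
opening: 0.004
```

```bash
python3 - <<'E'
from h import *
b=manip.read_camera("top");save(b,"t7.png",(200,165,350,265),5)
E
```

```text
(no output)
```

View pics/t7.png

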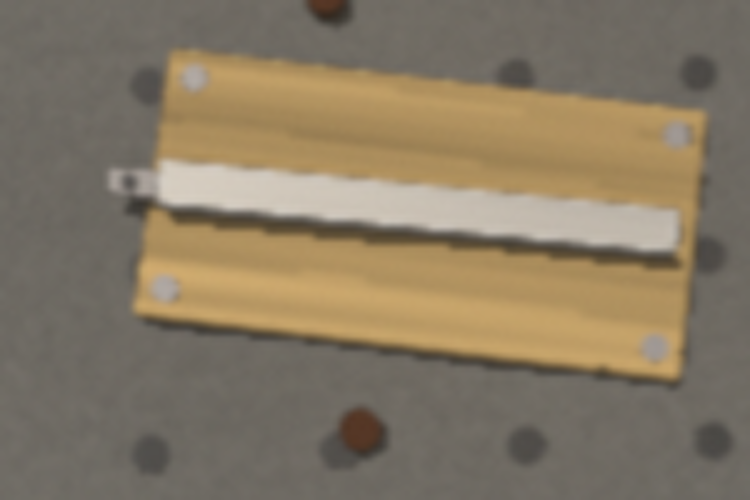

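```bash
python3 - <<'E'
from h import *
c=manip.read_camera("top")
f=lambda P,z:world(c,(np.array(P)+.5)/5-.5+[200,165],z)[:,:2]
B=f([(160,160),(680,209),(676,251),(163,206)],46);C=f([(171,51),(707,113),(680,380),(135,316)],18)
d=lambda v:np.degrees(np.arctan2(v[1],v[0]))
ab=d(B[0]+B[3]-B[1]-B[2]);ac=d(C[0]+C[3]-C[1]-C[2]);t=np.radians(ac);v=B.mean(0)-C.mean(0)
print(B.mean(0),C.mean(0),ab,ac,"along",v@[np.cos(t),np.sin(t)],"side",v@[-np.sin(t),np.cos(t)])
s=manip.get_state();print(s["time"],s["force"])
E
```

```text
[592.25425109  52.93555642] [592.67183703  51.05277449] 83.39813452002916 81.93793782917211 along 1.8056092845055818 side 0.6775108359473686
40.65 [ 0.10241136  0.40075284 -0.17177675]
```

```bash
python3 -c "
from station import manip
print(manip.finish_job())"
```

```text
the job is handed in; nothing more can be done
None
```

The straightedge is lying flat along the middle of the cover with both plugs flush, and I've handed the job in; no verdict was reported. The clock stood at about 40.7 s of the 72 s allowed.

- **Laying:** I set the straightedge over both plugs, tang towards +y, and let go of it.
- **First presses:** I pushed the tang end at about 7 N and the plain end at about 8.5 N. The tang end rocked and the plain end was already down, so the proud plug was the one on the tang (+y) side.
- **Plug:** I pushed it down slowly through the straightedge until it stopped dead; the force reached about 15 N at the stop.
- **Second presses:** Both ends, at about 7.5 N each, stopped at the same height (14.1–14.2 mm reported), so nothing rocks.
- **Last check:** In the top camera, the straightedge is about 1.8 mm lengthways and 0.7 mm sideways off the cover's centre. It is 1.5° (0.025 rad) off parallel. The arm is clear and the force reading is near zero.

**What disagreed:**
- **Tool height:** The reported height was about 32 mm lower than the cameras and touch showed. Because of this my first two grasps closed above the bar. I corrected it by touching the bar's top.
- **Sideways force:** The presses also carried 2–5 N sideways; the forces I give are totals including that.
- **Pictures:** I viewed nine in all, two of them side-by-side pairs of camera crops.

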